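Fit the tall stem on the food processor's drive shaft

ROBOT

A 6-joint arm with a two-finger parallel gripper is mounted at the origin on the work surface. World frame = base frame: x ahead of the robot, y to its left, z up, the work surface at z = 0. Lengths are in m, angles in rad, forces in N, time in s.
With the tool pointing down it reaches from about 0.325 to 0.9 m from the base axis. Payload 6.1 kg.
Tool frame: the origin (TCP) lies on the centre line of the jaws, within the pads' length; the fingertips stand 14 mm ahead of it and the grasp point (between the pads) lies 5 mm behind it (bot.tips_ahead is the distance from the TCP to the fingertips, in m); z points along the fingers, y is the line along which they close (so a half turn about z gives the same grasp; the last joint's range is limited). The gripper opens to 87 mm and grips with 3 to 60 N. Pads are 19 mm wide; open, the fingers measure 117 mm over their backs; the gripper's body (75 mm by 190 mm) begins 51 mm behind the grasp point.
Start: joints at [1.069, 0.22, 1.526, -0, 1.395, -0.126], TCP at [0.229, 0.581, 0.237] pointing down, gripper open.
Joint ranges: [-2.98, 2.98], [-0.91, 2.08], [0.09, 2.57], [-1.24, 4.39], [0.2, 2.65], [-2.68, 2.68]. Speed limits (rad/s): [2.57, 2.57, 3.01, 3.14, 3.14, 3.14].

INTERFACE

Orientations are given as a unit quaternion [x, y, z, w].
In Python, from station import bot, cams, workorder gives the robot as it stands.
- The arm moves only by the tool apply_moves, never from a script. Its argument "commands" is a list of rows, each a list of 7 numbers: the turn, a rotation vector about the tool's x, y, z in degrees, then the shift along the tool's x, y, z in m, then the opening in per cent of the stroke, from 0 (shut) to 100 (fully open). In form: [[ax, ay, az, x, y, z, claw], ...]. A call has 1 to 5 rows; each row shifts and turns the commanded pose from where the row before left it, along the tool's axes as they then stand; what a row does not reach is not made up. A row lasts 1/12 s, in which the tool goes at most 41.7 mm and 7.16 degrees, less where a joint would pass 70% of its speed; a pose out of reach is approached as far as the arm can. A call is refused whole if a number of a shift passes 0.0417 or a number of a turn 7.16, either way. A call with a gripper value outside its range is refused whole. The fingers move at their own pace and stop on an object; "grip_force" is the grip in N (left out, the last holds). Time passes only in rows, so rows that do not move let the fingers close. It gives the time, the measured TCP pose, the force, the opening and the grip force at its end, in the units of the state.
- bot.get_state(): the state, without advancing time (a new reading comes with each control period).
- cams.snapshot(name): name is "scene" or "top" or "wrist"; returns (picture, depth): 384x512x3 uint8, blue, green, red; 384x512 float32, m along the optical axis (not along the pixel's ray), 0 where there is no reading.
- cams.camera_params(name): a dict with "fx", "fy", "cx", "cy" (pixels), "k1" (the pictures are not rectified: a ray, as slopes to the right and down, at radius r is drawn at 1 + k1 r^2 times it, then the intrinsics apply), "world_to_cam" (4x4, takes a point from world to camera coordinates). Camera axes: x right, y down, z forward; pixel columns grow to the right and rows downward; lengths in m; the calibration is good to about 2 mm. A picture is of the moment at which its call begins: read the wrist's pose just before it. camera_params takes no time and is no camera call; for the wrist camera it gives the pose at the moment of the call.
- workorder.sign_off(): hands the job in; it is judged then, once.
The state is a dict: "clock": time; "joint_pos": joint angles; "qvel": joint speeds; "effort": joint torques, N m; "tcp_pos": TCP position; "tool_rot": TCP orientation; "ft_force": force on the tool from outside, world axes, zero at the start; "torque": the same for the moment, N m; "gripper_width": finger opening in m; "gripper_force": force on a finger pad.
Only numpy, scipy, OpenCV 4.12 (cv2) and the standard library are available. Lean on these libraries where they do the work, as an engineer would, in place of code of your own. Each camera call takes 0.05 s, during which the arm holds its last target. There are 200 camera calls.

TASK

Fit the taller of the two grey stems on the food processor's upright drive shaft: foot down over the shaft top, then turn it until its two foot slots find the cross pin and it drops fully home on the deck. Do not force it, leave it upright and released, and leave the short stem, the jar and the bottle where they stand.

Things in the scene. Friction and masses are not known exactly. Their poses are not given: they have to be found in the camera images.
- stem: The taller stem: straight grey plastic tube standing upright, 110 mm high, 46 mm outside diameter, 25 mm bore right through, 0.18 to 0.33 kg, any yaw; it and the short stem swap places. Origin: centre of its underside (the foot); z up the tube. The foot has two opposite open slots, 12 mm wide, 15 mm deep, cut through the wall along the stem's own +x and -x.
- short_stem: Bystander: a stem of the same make and diameter, only 70 mm high. Origin: centre of its underside.
- motor: Food processor's motor base, bowl taken off, fixed to the table: white box 190 x 200 mm (its x, y), 72 mm high, with a round black deck (156 mm diameter) whose top is 80 mm above the table. In the deck's middle stands the upright steel drive shaft. Origin: centre of its underside, z up.
- deck (a point): Centre of the shaft's foot, on the deck. A round level cross pin, 8 mm thick, 38 mm long over both ends, passes through the shaft, its centre line 9 mm above the deck. Its direction about the vertical may be any, differs each time and is not reported: see or feel it. A stem off the pin's line rides on it 13 mm above the deck; it drops when the slots are within 5 degrees, either way round.
- shaft_top (a point): Centre of the steel drive shaft's top end, 75 mm above the deck. The shaft is 22 mm in diameter, its top 9 mm tapering to 14 mm. It is held stiffly by its gearing: it does not turn.
- jar: Bystander: closed jar of dark red preserve, 80 mm diameter, 120 mm high. Origin: centre of its underside.
- bottle: Bystander: closed brown bottle, 68 mm diameter, 210 mm high. Origin: centre of its underside.

How it is judged:
On the way:
1. the tall stem is upright over the shaft, its foot at least 20 mm below the shaft's top (z of stem in the frame of shaft_top below -0.02 m and horizontal distance between stem and shaft_top below 0.007 m and angle between stem's own z axis and vertical below 0.2 rad), for 0.1 s.
At the end, for the whole second after the job is handed in: The tall stem stands on the shaft with its foot within 3 mm of the deck and 5 mm of the shaft's axis, upright within 0.05 rad, at rest; the short stem, jar and bottle are within 30 mm of where they started (z of stem in the frame of deck below 0.003 m and horizontal distance between stem and deck below 0.005 m and angle between stem's own z axis and vertical below 0.05 rad and linear speed of stem below 0.01 m/s and distance of each of short_stem, jar, bottle from where it was at the start of the episode below 0.03 m); the robot touches nothing.
It fails at once if the stem is forced: contact forces adding up to more than 250 N between it and the motor base or shaft (contact force between stem and motor above 250 N).
It fails at once if a bystander is moved more than 30 mm or tipped (distance of any of short_stem, jar, bottle from where it was at the start of the episode above 0.03 m or angle between any of short_stem, jar, bottle's own z axis and vertical above 0.3 rad).
It also fails if it takes over 72 s, if anything falls off the work surface, if the arm or the gripper's body presses on something with over 40 N, if the wrist force passes 120 N, or if a joint passes its speed limit or range.

## Working session

There is one attempt and no reset: what is moved stays moved. The work goes in short steps, Python scripts to look and compute and a tool call to move; the robot and the scene stay as the last step left them, time stands still between calls to the robot, and variables do not carry over. Pictures are saved under pics/ and viewed, at most 10 in all, crops included, and the job is handed in when it is done.

Besides the shell and the picture viewer there is one more tool, called after "Emit:" as name(argument=value, ...) on one line, values as JSON. apply_moves: Moves the arm, as the interface text tells. Its arguments: {"type":"object","properties":{"commands":{"type":"array"},"grip_force":{"type":"number"}},"required":["commands"]}

```bash
mkdir -p pics; cat > h.py <<'E'
import numpy as np, cv2
from station import bot, cams, workorder
def snap(n):
    p=cams.camera_params(n); i,d=cams.snapshot(n); return i,d,p
def world(p,d):
    h,w=d.shape; u,v=np.meshgrid(np.arange(w),np.arange(h))
    K=np.array([[p['fx'],0,p['cx']],[0,p['fy'],p['cy']],[0,0,1]])
    q=cv2.undistortPoints(np.stack([u,v],-1).reshape(-1,1,2).astype(np.float64),K,np.array([p['k1'],0,0,0.])).reshape(h,w,2)
    # note: forward model r*(1+k1 r^2)
    c=np.concatenate([q*d[...,None],d[...,None]],-1)
    T=np.linalg.inv(np.array(p['world_to_cam'])); return c@T[:3,:3].T+T[:3,3]
E
python3 - <<'E'
from h import *
out=[]
for n in("top","scene"):
    i,d,p=snap(n); np.savez(f'{n}.npz',i=i,d=d,W=world(p,d)); cv2.imwrite(f'pics/{n}.png',i)
    print(n,p['fx'],p['k1'],np.linalg.inv(p['world_to_cam'])[:3,3])
print(bot.get_state())
E
```

```text
top 438.2913440501067 -0.15513026812207875 [ 0.5036935  -0.04501721  0.94239687]
scene 450.9971304973175 -0.14746507420032937 [1.22903153 0.2161021  0.79290169]
{'clock': 0.1, 'joint_pos': array([ 1.06889566e+00,  2.21156502e-01,  1.52746317e+00,  7.97180609e-06,
        1.39468659e+00, -1.26121178e-01]), 'qvel': array([-0.0007483 , -0.00027663, -0.00357157,  0.00032053, -0.00016543,
       -0.00080526]), 'effort': array([ 2.34576881e-03, -4.95945239e+01, -3.88519657e+01,  7.03590293e-02,
        5.16077410e-02, -5.30996090e-05]), 'tcp_pos': array([0.22913755, 0.58092871, 0.23555864]), 'tool_rot': array([ 1.86786817e-01,  9.82400097e-01, -8.13700188e-04, -2.68379147e-04]), 'ft_force': array([ 0.72358222, -0.54657472,  0.35736541]), 'torque': array([-0.02200605, -0.01082383,  0.04716203]), 'gripper_force': 0.0, 'gripper_width': 0.08717725201038515}
```

View pics/top.png

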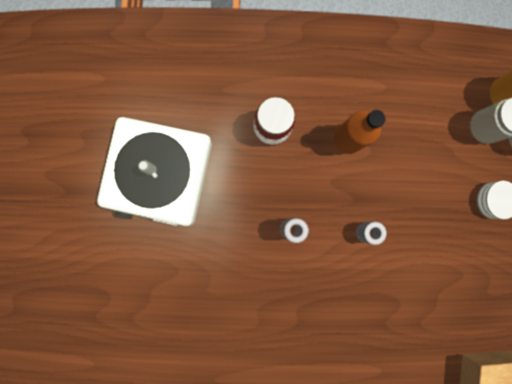

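View pics/scene.png

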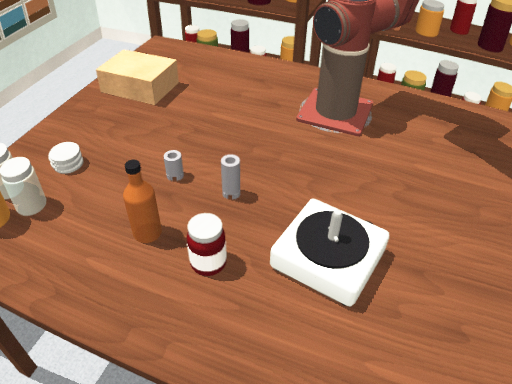

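The top view shows the motor deck at (151,170) and stems at (295,231) and (372,233). The scene view shows the taller stem at (231,175), the one nearer the motor. Next I'll measure all of these from depth.

```bash
python3 - <<'E'
from h import *
t=np.load('top.npz');W=t['W']
def m(c,r,lo,hi):
    w=W[c[1]-r:c[1]+r,c[0]-r:c[0]+r].reshape(-1,3); s=w[(w[:,2]>lo)&(w[:,2]<hi)]
    if len(s): print(c,lo,len(s),s.mean(0).round(4),((s.min(0)+s.max(0))/2).round(4),np.ptp(s,axis=0).round(3))
m((295,231),22,.09,.13);m((295,231),22,.055,.085);m((372,233),22,.09,.13);m((372,233),22,.055,.085)
m((275,118),30,.10,.13);m((370,125),30,.18,.24)
m((150,170),45,.074,.083);m((150,170),60,.066,.0745);m((150,170),45,.145,.17);m((150,170),45,.085,.1)
s=np.load('scene.npz');W=s['W']
print('scene')
m((231,160),14,.1,.12);m((335,212),14,.145,.17);m((335,235),20,.086,.1)
a=cv2.resize(t['i'][120:225,95:215],None,fx=5,fy=5,interpolation=3)
b=cv2.resize(s['i'][200:265,285:385],None,fx=5,fy=5,interpolation=3)
b=cv2.copyMakeBorder(b,0,a.shape[0]-b.shape[0],0,0,0)
cv2.imwrite('pics/c.png',cv2.resize(np.hstack([a,b])[:, :],None,fx=.72,fy=.72))
E
```

```text
(295, 231) 0.09 346 [ 0.4776 -0.1465  0.1078] [ 0.4779 -0.1464  0.1018] [0.042 0.045 0.023]
(295, 231) 0.055 50 [ 0.4784 -0.1424  0.0694] [ 0.4794 -0.1417  0.0696] [0.038 0.035 0.028]
(372, 233) 0.055 333 [ 0.4741 -0.3123  0.0676] [ 0.4739 -0.3134  0.0649] [0.045 0.045 0.019]
(275, 118) 0.1 1056 [ 0.6954 -0.102   0.1184] [ 0.6964 -0.1021  0.1117] [0.069 0.069 0.023]
(370, 125) 0.18 306 [ 0.6754 -0.2708  0.206 ] [ 0.6761 -0.273   0.1964] [0.031 0.03  0.031]
(150, 170) 0.074 4506 [0.5887 0.1377 0.0789] [0.5906 0.1422 0.0785] [0.173 0.179 0.009]
(150, 170) 0.066 3808 [0.5862 0.1339 0.0704] [0.5894 0.1377 0.0702] [0.21  0.222 0.008]
(150, 170) 0.145 93 [0.5881 0.1379 0.1517] [0.5882 0.1385 0.151 ] [0.019 0.019 0.011]
(150, 170) 0.085 37 [0.5807 0.1309 0.0922] [0.585  0.1347 0.0925] [0.028 0.019 0.012]
scene
(231, 160) 0.1 198 [ 0.4823 -0.1453  0.1065] [ 0.4816 -0.1474  0.1057] [0.046 0.045 0.011]
(335, 212) 0.145 76 [0.5939 0.1411 0.1509] [0.5925 0.141  0.1503] [0.019 0.02  0.011]
(335, 235) 0.086 66 [0.5983 0.1428 0.0926] [0.5923 0.1404 0.0928] [0.028 0.028 0.014]
```

View pics/c.png

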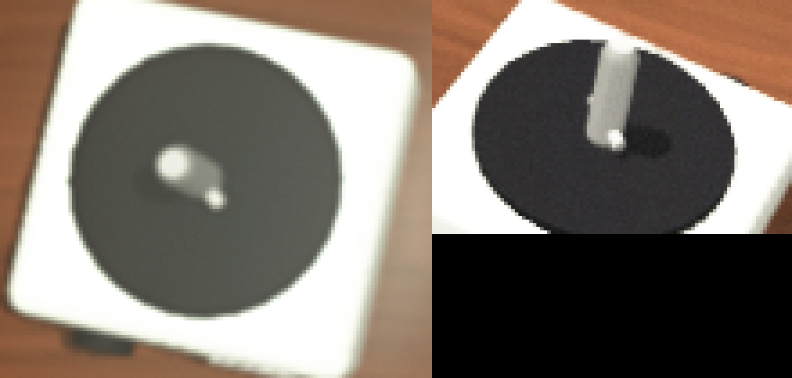

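```bash
cat >> h.py <<'E'
def ray(p,u,v,z):
    K=np.array([[p['fx'],0,p['cx']],[0,p['fy'],p['cy']],[0,0,1]])
    q=cv2.undistortPoints(np.array([[[u,v]]],float),K,np.array([p['k1'],0,0,0.])).ravel()
    T=np.linalg.inv(np.array(p['world_to_cam'])); d=T[:3,:3]@[q[0],q[1],1]
    return T[:3,3]+d*(z-T[2,3])/d[2]
E
python3 - <<'E'
from h import *
p=cams.camera_params('top');print(ray(p,155.3,175.3,.092), ray(p,151.3,170.3,.08))
p=cams.camera_params('scene');print(ray(p,336.4,238.9,.091),ray(p,328.9,227.8,.091))
s=np.load('scene.npz')
cv2.imwrite('pics/d.png',cv2.resize(s['i'][145:210,205:260],None,fx=8,fy=8,interpolation=3))
W=np.linalg.inv(cams.camera_params('wrist')['world_to_cam']);print(W.round(3));print(cams.camera_params('wrist')['fx'])
E
```

```text
[0.57642422 0.12748329 0.092     ] [0.58720302 0.13837806 0.08      ]
[0.60372281 0.15104604 0.091     ] [0.57999558 0.12825641 0.091     ]
[[ 0.367  0.896  0.251  0.16 ]
 [ 0.93  -0.352 -0.101  0.609]
 [-0.002  0.271 -0.963  0.383]
 [ 0.     0.     0.     1.   ]]
296.98274055926015
```

View pics/d.png

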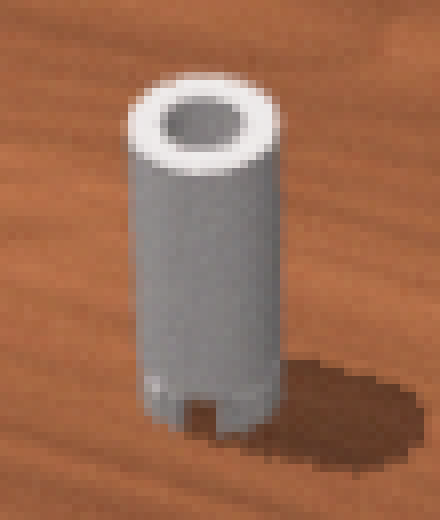

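The enlarged crop shows the slot slightly left of the tube's middle at the foot (crop 201,418), so the slot yaw is about 18°. The pin yaw is about 44° from both cameras, so the stem needs roughly +26°.

```bash
cat >> h.py <<'E'
from scipy.spatial.transform import Rotation as R
def plan(pos,yaw,claw=100,step=.041,rot=7.1):
    s=bot.get_state(); Q=R.from_quat(s['tool_rot']); P=np.array(s['tcp_pos'])
    a=np.radians(yaw); T=R.from_matrix(np.array([[-np.sin(a),np.cos(a),0],[np.cos(a),np.sin(a),0],[0,0,-1]]).T if 0 else np.array([[-np.sin(a),np.cos(a),0],[np.cos(a),np.sin(a),0],[0,0,-1.]]))
    D=np.array(pos)-P; rv=(Q.inv()*T).as_rotvec(degrees=True)
    n=int(max(1,np.ceil(np.linalg.norm(D)/step),np.ceil(np.linalg.norm(rv)/rot)))
    for k in range(n):
        print((rv/n).round(2).tolist()+Q.inv().apply(D/n).round(4).tolist()+[claw]); Q=Q*R.from_rotvec(rv/n,degrees=True)
    return s
E
python3 - <<'E'
from h import *
plan([.4795,-.146,.24],-17)
E
```

```text
[-0.0, 0.0, 4.5, -0.0263, -0.0308, -0.0002, 100]
[-0.0, 0.0, 4.5, -0.0286, -0.0286, -0.0002, 100]
[-0.0, 0.0, 4.5, -0.0308, -0.0263, -0.0002, 100]
[-0.0, 0.0, 4.5, -0.0327, -0.0238, -0.0002, 100]
[-0.0, 0.0, 4.5, -0.0345, -0.0211, -0.0002, 100]
[-0.0, 0.0, 4.5, -0.0361, -0.0184, -0.0002, 100]
[-0.0, 0.0, 4.5, -0.0374, -0.0155, -0.0002, 100]
[-0.0, 0.0, 4.5, -0.0385, -0.0125, -0.0002, 100]
[-0.0, 0.0, 4.5, -0.0394, -0.0094, -0.0002, 100]
[-0.0, 0.0, 4.5, -0.04, -0.0063, -0.0002, 100]
[-0.0, 0.0, 4.5, -0.0403, -0.0032, -0.0002, 100]
[-0.0, 0.0, 4.5, -0.0405, 0.0, -0.0002, 100]
[-0.0, 0.0, 4.5, -0.0403, 0.0032, -0.0002, 100]
[-0.0, 0.0, 4.5, -0.04, 0.0063, -0.0002, 100]
[-0.0, 0.0, 4.5, -0.0393, 0.0095, -0.0002, 100]
[-0.0, 0.0, 4.5, -0.0385, 0.0125, -0.0002, 100]
[-0.0, 0.0, 4.5, -0.0374, 0.0155, -0.0002, 100]
[-0.0, 0.0, 4.5, -0.0361, 0.0184, -0.0002, 100]
[-0.0, 0.0, 4.5, -0.0345, 0.0211, -0.0002, 100]
```

Emit:
apply_moves(commands=[[0, 0, 4.5, -0.026, -0.031, 0, 100], [0, 0, 4.5, -0.029, -0.029, 0, 100], [0, 0, 4.5, -0.031, -0.026, 0, 100], [0, 0, 4.5, -0.033, -0.024, 0, 100], [0, 0, 4.5, -0.0345, -0.021, 0, 100]])

```text
clock: 0.52
tcp_pos: [0.2953, 0.3874, 0.2359]
tool_rot: [0.376, 0.927, -0.0, -0.0]
ft_force: [1.2, 0.4, 1.1]
gripper_width: 0.087
gripper_force: 0.0
```

Emit:
apply_moves(commands=[[0, 0, 4.5, -0.036, -0.018, 0, 100], [0, 0, 4.5, -0.037, -0.0155, 0, 100], [0, 0, 4.5, -0.0385, -0.0125, 0, 100], [0, 0, 4.5, -0.0395, -0.009, 0, 100], [0, 0, 4.5, -0.04, -0.006, 0, 100]])

```text
clock: 0.93
tcp_pos: [0.3619, 0.197, 0.2363]
tool_rot: [0.55, 0.835, 0.0, 0.0]
ft_force: [0.6, 0.5, -0.3]
gripper_width: 0.087
gripper_force: 0.0
```

Emit:
apply_moves(commands=[[0, 0, 4.5, -0.04, -0.003, 0, 100], [0, 0, 4.5, -0.0405, 0, 0, 100], [0, 0, 4.5, -0.04, 0.003, 0, 100], [0, 0, 4.5, -0.04, 0.006, 0, 100], [0, 0, 4.5, -0.039, 0.0095, 0, 100]])

```text
clock: 1.35
tcp_pos: [0.4272, 0.0063, 0.2364]
tool_rot: [0.703, 0.712, 0.0, 0.0]
ft_force: [1.4, 1.3, -0.1]
gripper_width: 0.0874
gripper_force: 0.0
```

Emit:
apply_moves(commands=[[0, 0, 4.5, -0.0385, 0.0125, 0, 100], [0, 0, 4.5, -0.037, 0.0155, 0, 100], [0, 0, 4.5, -0.036, 0.018, 0, 100], [0, 0, 4.5, -0.0345, 0.021, 0, 100], [0, 0, 0, 0, 0, 0, 100]])

```text
clock: 1.77
tcp_pos: [0.4804, -0.1503, 0.236]
tool_rot: [0.807, 0.591, -0.001, 0.001]
ft_force: [-1.7, -0.5, 0.3]
gripper_width: 0.0869
gripper_force: 0.0
```

```bash
python3 - <<'E'
from h import *
i,d,p=snap('wrist');cv2.imwrite('pics/w1.png',i);W=world(p,d);np.savez('w1.npz',i=i,d=d,W=W)
s=W[(W[...,2]>.09)&(W[...,2]<.125)&(np.hypot(W[...,0]-.48,W[...,1]+.146)<.04)]
print(len(s),s.mean(0),(s.min(0)+s.max(0))/2,np.ptp(s,axis=0))
plan([.4795,-.146,.24],-17)
print(bot.get_state())
E
```

```text
1449 [ 0.47856299 -0.14667568  0.10753949] [ 0.47817248 -0.14782616  0.1008469 ] [0.0456045  0.0453236  0.02158125]
[-0.07, 0.02, -0.33, 0.0012, -0.0003, -0.0042, 100]
{'clock': 1.8167, 'joint_pos': array([-4.54961150e-01, -7.66448032e-02,  1.84157289e+00, -5.14759510e-04,
        1.37787113e+00, -1.52473776e-01]), 'qvel': array([ 0.06118153, -0.04396459,  0.04840127,  0.0258346 ,  0.02940977,
       -0.00901056]), 'effort': array([ -1.70526389, -34.04388785, -39.76268291,  -0.28227928,
        -0.33194488,   0.09891472]), 'tcp_pos': array([ 0.47946434, -0.1472326 ,  0.23575485]), 'tool_rot': array([ 8.05543453e-01,  5.92536343e-01, -5.03319216e-04, -4.17630541e-04]), 'ft_force': array([-0.860993  ,  1.24687959, -0.7613784 ]), 'torque': array([-0.04986033,  0.10818053,  0.04276992]), 'gripper_force': 0.0, 'gripper_width': 0.08677864170674968}
```

View pics/w1.png

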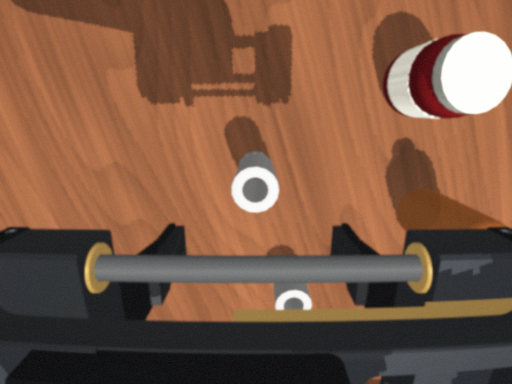

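The wrist view shows the tall stem at (255,189), centred between the fingers (178 to 340). The short stem at (293,300) is well clear, so I'll descend.

Emit:
apply_moves(commands=[[0, 0, 0, 0.0005, 0.001, 0.038, 100], [0, 0, 0, 0, 0, 0.038, 100], [0, 0, 0, 0, 0, 0.038, 100], [0, 0, 0, 0, 0, 0.036, 100], [0, 0, 0, 0, 0, 0, 100]])

```text
clock: 2.23
tcp_pos: [0.4744, -0.1401, 0.079]
tool_rot: [0.803, 0.595, -0.003, -0.006]
ft_force: [-2.6, 1.1, -1.0]
gripper_width: 0.0868
gripper_force: 0.0
```

Emit:
apply_moves(commands=[[0, 0, 0, 0, 0, 0, 40], [0, 0, 0, 0, 0, 0, 30], [0, 0, 0, 0, 0, 0, 20], [0, 0, 0, 0, 0, 0, 20], [0, 0, 0, 0, 0, 0, 20]], grip_force=25)

```text
clock: 2.65
tcp_pos: [0.482, -0.1446, 0.0888]
tool_rot: [0.804, 0.595, 0.001, 0.002]
ft_force: [0.0, -0.5, -0.9]
gripper_width: 0.0618
gripper_force: 0.0
```

Emit:
apply_moves(commands=[[0, 0, 0, 0, 0, 0, 20], [0, 0, 0, 0, 0, 0, 20], [0, 0, 0, 0, 0, 0, 20], [0, 0, 0, 0, 0, 0, 20], [0, 0, 0, 0, 0, 0, 20]])

```text
clock: 3.07
tcp_pos: [0.4807, -0.1441, 0.0871]
tool_rot: [0.804, 0.595, 0.0, 0.0]
ft_force: [-2.2, 2.0, 6.2]
gripper_width: 0.0451
gripper_force: 24.8
```

```bash
python3 - <<'E'
from h import *
i,d,p=snap('wrist');W=world(p,d)
s=W[(W[...,2]>.1)&(W[...,2]<.125)&(np.hypot(W[...,0]-.48,W[...,1]+.146)<.04)]
if len(s): print(len(s),s.mean(0),(s.min(0)+s.max(0))/2,np.ptp(s,axis=0))
print(bot.get_state()['tcp_pos'])
E
```

```text
4840 [ 0.48038489 -0.14452651  0.10989136] [ 0.48366672 -0.14551213  0.11249833] [0.06760221 0.04509469 0.02498463]
[ 0.48065638 -0.14416501  0.08707845]
```

Gripped at 45 mm. Next I'll lift, then stop at a waypoint short of the shaft so the wrist camera can see the shaft.

Emit:
apply_moves(commands=[[0, 0, 0, 0, 0, -0.015, 20], [0, 0, 0, 0, 0, -0.04, 20], [0, 0, 0, 0, 0, -0.04, 20], [0, 0, 0, 0, 0, -0.04, 20], [0, 0, 0, 0, 0, -0.04, 20]], grip_force=40)

```text
clock: 3.53
tcp_pos: [0.4797, -0.1436, 0.2623]
tool_rot: [0.804, 0.595, -0.0, -0.001]
ft_force: [1.6, -1.0, -2.9]
gripper_width: 0.0448
gripper_force: 39.6
```

```bash
python3 - <<'E'
from h import *
s=plan([.600,.065,.28],9,20); print(s['tcp_pos'],s['ft_force'],s['gripper_width'],s['clock'])
E
```

```text
[-0.02, -0.01, -4.34, 0.0391, 0.009, -0.003, 20]
[-0.02, -0.01, -4.34, 0.0383, 0.0119, -0.003, 20]
[-0.02, -0.01, -4.34, 0.0373, 0.0148, -0.003, 20]
[-0.02, -0.01, -4.34, 0.0361, 0.0176, -0.003, 20]
[-0.02, -0.01, -4.34, 0.0347, 0.0202, -0.003, 20]
[-0.02, -0.01, -4.34, 0.033, 0.0228, -0.003, 20]
[ 0.47971508 -0.1436457   0.26226325] [ 1.59306219 -0.96564995 -2.9436795 ] 0.04477614722795307 3.5333
```

Emit:
apply_moves(commands=[[0, 0, -4.34, 0.039, 0.009, -0.003, 20], [0, 0, -4.34, 0.038, 0.012, -0.003, 20], [0, 0, -4.34, 0.037, 0.015, -0.003, 20], [0, 0, -4.34, 0.036, 0.0175, -0.003, 20], [0, 0, -4.34, 0.0345, 0.02, -0.003, 20]])

```text
clock: 3.95
tcp_pos: [0.5808, 0.0305, 0.2757]
tool_rot: [0.677, 0.736, -0.0, -0.0]
ft_force: [0.2, 0.2, -2.2]
gripper_width: 0.0446
gripper_force: 39.6
```

Emit:
apply_moves(commands=[[0, 0, -4.34, 0.033, 0.023, -0.003, 20], [0, 0, 0, 0, 0, 0, 20], [0, 0, 0, 0, 0, 0, 20], [0, 0, 0, 0, 0, 0, 20]])

```text
clock: 4.28
tcp_pos: [0.6001, 0.0635, 0.2781]
tool_rot: [0.649, 0.76, -0.001, -0.001]
ft_force: [0.5, 0.2, -2.7]
gripper_width: 0.0445
gripper_force: 39.6
```

```bash
python3 - <<'E'
from h import *
s=bot.get_state()
i,d,p=snap('wrist');cv2.imwrite('pics/w2.png',i);W=world(p,d);np.savez('w2.npz',i=i,W=W)
print(s['tcp_pos'],s['tool_rot'])
def m(x,y,r,lo,hi):
    q=W[(W[...,2]>lo)&(W[...,2]<hi)&(np.hypot(W[...,0]-x,W[...,1]-y)<r)]
    if len(q): print(lo,len(q),q.mean(0).round(4),((q.min(0)+q.max(0))/2).round(4),np.ptp(q,axis=0).round(4))
m(.59,.14,.03,.15,.16);m(.59,.14,.03,.086,.098);m(s['tcp_pos'][0],s['tcp_pos'][1],.05,.295,.315);m(.59,.14,.1,.074,.084)
E
```

```text
[0.60012561 0.06345724 0.27811395] [ 0.64934597  0.760492   -0.00104572 -0.00079757]
0.15 284 [0.5895 0.1389 0.1535] [0.5894 0.139  0.1532] [0.0163 0.0176 0.0064]
0.086 92 [0.5894 0.1388 0.0914] [0.5897 0.1388 0.0913] [0.0327 0.0286 0.0052]
0.295 4191 [0.6003 0.0625 0.302 ] [0.5981 0.0618 0.305 ] [0.0686 0.0417 0.02  ]
0.074 14558 [0.589  0.142  0.0795] [0.5895 0.1391 0.0784] [0.1553 0.1553 0.0087]
```

View pics/w2.png

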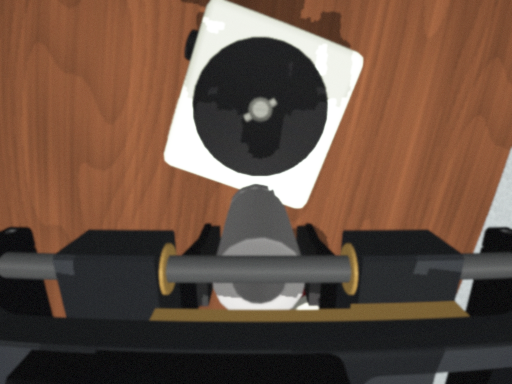

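The wrist view shows the shaft at (260,109) with pin ends at (247,118) and (273,102), and the stem foot at (258,188). Next I'll fit the pin direction and the held stem's axis.

```bash
python3 - <<'E'
from h import *
from scipy.optimize import least_squares as L
p=cams.camera_params('wrist');a=ray(p,247,118,.0905);b=ray(p,273.5,101.5,.0905);v=b-a;print(a,b,np.degrees(np.arctan2(v[1],v[0])))
W=np.load('w2.npz')['W'];s=W.reshape(-1,3)
q=s[(s[:,2]>.086)&(s[:,2]<.098)&(np.hypot(s[:,0]-.5895,s[:,1]-.139)<.024)];r=q[:,:2]-[.5895,.139]
q2=r[np.hypot(*r.T)>.012];u,S,vt=np.linalg.svd(q2-q2.mean(0));print('pca',np.degrees(np.arctan2(vt[0,1],vt[0,0])),S)
for lo,hi in((.195,.22),(.22,.245)):
    q=s[(s[:,2]>lo)&(s[:,2]<hi)&(np.hypot(s[:,0]-.6,s[:,1]-.063)<.035)]
    f=L(lambda c:np.hypot(q[:,0]-c[0],q[:,1]-c[1])-.023,[.6,.06],loss='soft_l1',f_scale=.001);print(len(q),f.x,np.abs(f.fun).mean(), (q[:,1].max()))
i=np.load('w2.npz')['i'];cv2.imwrite('pics/e.png',cv2.resize(i[175:240,215:310],None,fx=7,fy=7,interpolation=3))
E
```

```text
[0.57717894 0.12711295 0.0905    ] [0.60301421 0.14896156 0.0905    ] 40.220845427359265
pca -141.900035854259 [0.14607972 0.02276966]
369 [0.59999176 0.05831205] 0.0001945797827118506 0.08193808374106333
560 [0.60032163 0.05855181] 0.00017036277645715627 0.08207423586838797
```

View pics/e.png

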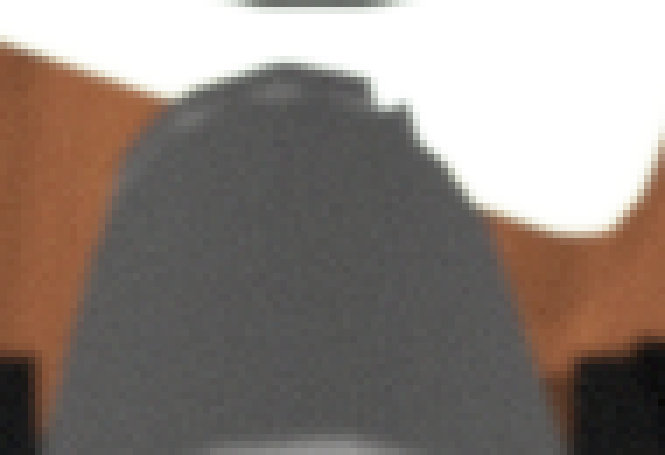

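```bash
python3 - <<'E'
from h import *
p=cams.camera_params('wrist');c=np.array([.6002,.0584])
for u,v,z in((268.1,187,.191),(273.9,194,.191),(268.3,190.4,.206),(273.5,190.4,.206)):
    w=ray(p,u,v,z)[:2]-c; print(w.round(4),np.hypot(*w).round(4),np.degrees(np.arctan2(w[1],w[0])).round(1))
plan([.5895-.0003,.139+.005,.28],9,20)
E
```

```text
[0.0055 0.0199] 0.0206 74.6
[0.0112 0.0147] 0.0185 52.9
[0.005  0.0209] 0.0215 76.6
[0.0089 0.0215] 0.0233 67.5
[-0.06, 0.01, -0.02, 0.0409, 0.0009, -0.0008, 20]
[-0.06, 0.01, -0.02, 0.0409, 0.001, -0.0008, 20]
```

The notch at the foot (crop 370 to 410, about 105) puts the slot at roughly 45–60°, against a pin at about 41°. Any remaining turn will therefore be clockwise. The held stem sits 5 mm along -x of the TCP, so I'll place its axis over the shaft.

Emit:
apply_moves(commands=[[0, 0, 0, 0.0405, 0.001, 0, 20], [0, 0, 0, 0.0405, 0.001, 0, 20], [0, 0, 0, 0, 0, 0, 20], [0, 0, 0, 0, 0, 0, 20], [0, 0, 0, 0, 0, 0, 20]])

```text
clock: 4.75
tcp_pos: [0.5898, 0.1426, 0.2795]
tool_rot: [0.65, 0.76, -0.0, 0.0]
ft_force: [-0.2, -0.6, -1.9]
gripper_width: 0.0448
gripper_force: 39.6
```

```bash
python3 - <<'E'
from h import *
from scipy.optimize import least_squares as L
s=bot.get_state();i,d,p=snap('wrist');W=world(p,d).reshape(-1,3)
t=s['tcp_pos'];print(t,s['ft_force'])
q=W[(W[:,2]>.2)&(W[:,2]<.245)&(np.hypot(W[:,0]-t[0],W[:,1]-t[1])<.035)]
f=L(lambda c:np.hypot(q[:,0]-c[0],q[:,1]-c[1])-.023,t[:2],loss='soft_l1',f_scale=.001);print(len(q),f.x)
d=np.array([.5895,.139,t[2]])-[*f.x,t[2]];print('tool corr',R.from_quat(s['tool_rot']).inv().apply(d))
E
```

```text
[0.58983319 0.14259546 0.27945566] [-0.19812711 -0.64482123 -1.852673  ]
851 [0.58998425 0.13768725]
tool corr [ 1.37210151e-03 -2.74124443e-04 -1.00363039e-06]
```

Emit:
apply_moves(commands=[[0, 0, 0, 0.0014, 0, 0.01, 20], [0, 0, 0, 0, 0, 0.012, 20], [0, 0, 0, 0, 0, 0.01, 20], [0, 0, 0, 0, 0, 0.01, 20], [0, 0, 0, 0, 0, 0, 20]])

```text
clock: 5.22
tcp_pos: [0.5882, 0.1446, 0.2334]
tool_rot: [0.65, 0.76, -0.002, -0.002]
ft_force: [-0.4, 0.1, -3.6]
gripper_width: 0.0448
gripper_force: 39.6
```

Emit:
apply_moves(commands=[[0, 0, 0, 0, 0, 0.01, 20], [0, 0, 0, 0, 0, 0.01, 20], [0, 0, 0, 0, 0, 0.008, 20], [0, 0, 0, 0, 0, 0, 20], [0, 0, 0, 0, 0, 0, 20]])

```text
clock: 5.63
tcp_pos: [0.5894, 0.1452, 0.2087]
tool_rot: [0.649, 0.76, -0.001, -0.0]
ft_force: [-0.2, 0.1, -1.1]
gripper_width: 0.0445
gripper_force: 39.6
```

Foot at about 0.122 with no contact force. I'll lower to the riding height (TCP 0.180).

Emit:
apply_moves(commands=[[0, 0, 0, 0, 0, 0.01, 20], [0, 0, 0, 0, 0, 0.01, 20], [0, 0, 0, 0, 0, 0.006, 20], [0, 0, 0, 0, 0, 0, 20], [0, 0, 0, 0, 0, 0, 20]])

```text
clock: 6.05
tcp_pos: [0.5896, 0.1453, 0.1826]
tool_rot: [0.649, 0.76, -0.0, -0.0]
ft_force: [0.5, -0.7, -2.4]
gripper_width: 0.0445
gripper_force: 39.6
```

Emit:
apply_moves(commands=[[0, 0, 0, 0, 0, 0.002, 20], [0, 0, 0, 0, 0, 0.002, 20], [0, 0, 0, 0, 0, 0, 20], [0, 0, 0, 0, 0, 0, 20], [0, 0, 0, 0, 0, 0, 20]])

```text
clock: 6.47
tcp_pos: [0.59, 0.1452, 0.1796]
tool_rot: [0.649, 0.76, 0.0, 0.0]
ft_force: [-0.4, -1.9, -3.9]
gripper_width: 0.0445
gripper_force: 39.6
```

Emit:
apply_moves(commands=[[0, 0, 0, 0, 0, 0.002, 20], [0, 0, 0, 0, 0, 0.001, 20], [0, 0, 0, 0, 0, 0, 20], [0, 0, 0, 0, 0, 0, 20], [0, 0, 0, 0, 0, 0, 20]])

```text
clock: 6.88
tcp_pos: [0.5899, 0.1452, 0.1764]
tool_rot: [0.649, 0.76, -0.0, -0.0]
ft_force: [0.6, -0.4, -3.6]
gripper_width: 0.0448
gripper_force: 39.6
```

Emit:
apply_moves(commands=[[0, 0, 0, 0, 0, 0.001, 20], [0, 0, 0, 0, 0, 0.001, 20], [0, 0, 0, 0, 0, 0, 20], [0, 0, 0, 0, 0, 0, 20], [0, 0, 0, 0, 0, 0, 20]])

```text
clock: 7.3
tcp_pos: [0.5899, 0.1452, 0.1745]
tool_rot: [0.649, 0.76, -0.0, 0.0]
ft_force: [0.3, -1.6, -3.4]
gripper_width: 0.0451
gripper_force: 39.6
```

Emit:
apply_moves(commands=[[0, 0, 0, 0, 0, 0.001, 20], [0, 0, 0, 0, 0, 0.001, 20], [0, 0, 0, 0, 0, 0, 20], [0, 0, 0, 0, 0, 0, 20], [0, 0, 0, 0, 0, 0, 20]])

```text
clock: 7.72
tcp_pos: [0.5899, 0.1452, 0.1724]
tool_rot: [0.649, 0.76, -0.0, -0.0]
ft_force: [-0.1, -2.4, -2.4]
gripper_width: 0.0445
gripper_force: 39.6
```

Emit:
apply_moves(commands=[[0, 0, 0, 0, 0, 0.001, 20], [0, 0, 0, 0, 0, 0.001, 20], [0, 0, 0, 0, 0, 0, 20], [0, 0, 0, 0, 0, 0, 20], [0, 0, 0, 0, 0, 0, 20]])

```text
clock: 8.13
tcp_pos: [0.5898, 0.1452, 0.1704]
tool_rot: [0.649, 0.76, -0.0, -0.0]
ft_force: [-0.1, -1.9, -2.5]
gripper_width: 0.0445
gripper_force: 39.6
```

```bash
python3 - <<'E'
from h import *
s=bot.get_state();t=s['tcp_pos'];print(t,s['ft_force'])
for n in('wrist','top','scene'):
    i,d,p=snap(n);W=world(p,d).reshape(-1,3)
    q=W[(W[:,2]>.16)&(W[:,2]<.24)&(np.hypot(W[:,0]-.5895,W[:,1]-.139)<.0235)];h=np.histogram(q[:,2],bins=np.arange(.16,.242,.004));print(n,h[0].tolist())
cv2.imwrite('pics/f.png',cv2.resize(i[150:270,270:400],None,fx=4.5,fy=4.5,interpolation=3))
E
```

```text
[0.58983612 0.14520341 0.1703837 ] [-0.10209321 -1.94591253 -2.50632391]
wrist [31, 41, 35, 58, 151, 203, 251, 466, 2153, 27, 35, 112, 0, 0, 0, 0, 0, 0, 0, 0]
top [0, 10, 10, 8, 8, 10, 7, 24, 30, 0, 0, 0, 0, 0, 0, 0, 0, 0, 0, 1]
scene [0, 0, 0, 0, 0, 0, 0, 0, 0, 0, 1, 2, 0, 0, 0, 0, 0, 0, 0, 0]
```

View pics/f.png

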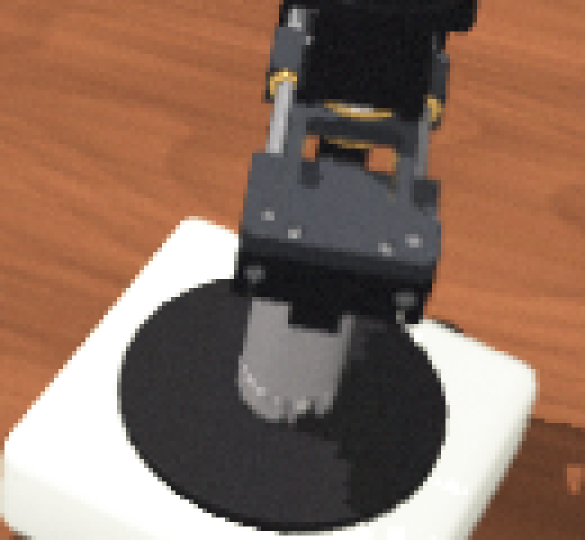

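The scene crop shows the stem almost on the deck (foot at about (290,415)) with the pin inside the slot. The top rim is at about 0.193–0.196, so roughly 3–4 mm remain. I'll ease it down.

Emit:
apply_moves(commands=[[0, 0, 0, 0, 0, 0.001, 20], [0, 0, 0, 0, 0, 0.001, 20], [0, 0, 0, 0, 0, 0, 20], [0, 0, 0, 0, 0, 0, 20], [0, 0, 0, 0, 0, 0, 20]])

```text
clock: 8.7
tcp_pos: [0.5898, 0.1452, 0.1684]
tool_rot: [0.649, 0.76, -0.0, -0.0]
ft_force: [-0.9, -1.9, -1.6]
gripper_width: 0.0445
gripper_force: 39.6
```

Emit:
apply_moves(commands=[[0, 0, 0, 0, 0, 0.0005, 20], [0, 0, 0, 0, 0, 0.0005, 20], [0, 0, 0, 0, 0, 0, 20], [0, 0, 0, 0, 0, 0, 20], [0, 0, 0, 0, 0, 0, 20]])

```text
clock: 9.12
tcp_pos: [0.5899, 0.1452, 0.1676]
tool_rot: [0.649, 0.76, -0.0, 0.0]
ft_force: [-0.4, -2.3, -1.7]
gripper_width: 0.0446
gripper_force: 39.6
```

Foot is about 0.5 mm above the deck. I'll release and let it drop, then back straight up.

Emit:
apply_moves(commands=[[0, 0, 0, 0, 0, 0.0004, 20], [0, 0, 0, 0, 0, 0, 60], [0, 0, 0, 0, 0, 0, 80], [0, 0, 0, 0, 0, 0, 80], [0, 0, 0, 0, 0, 0, 80]])

```text
clock: 9.53
tcp_pos: [0.5903, 0.1457, 0.1676]
tool_rot: [0.649, 0.761, 0.001, 0.0]
ft_force: [0.1, 0.1, 0.3]
gripper_width: 0.0634
gripper_force: 0.0
```

Emit:
apply_moves(commands=[[0, 0, 0, 0, 0, 0, 80], [0, 0, 0, 0, 0, 0, 80], [0, 0, 0, 0, 0, 0, 80], [0, 0, 0, 0, 0, 0, 80], [0, 0, 0, 0, 0, 0, 80]])

```text
clock: 9.95
tcp_pos: [0.5899, 0.1453, 0.1671]
tool_rot: [0.649, 0.76, 0.0, -0.0]
ft_force: [0.8, -1.0, -0.6]
gripper_width: 0.0696
gripper_force: 0.0
```

Emit:
apply_moves(commands=[[0, 0, 0, 0, 0, -0.02, 80], [0, 0, 0, 0, 0, -0.035, 80], [0, 0, 0, 0, 0, -0.04, 80], [0, 0, 0, 0, 0, -0.04, 80], [0, 0, 0, 0, 0, 0, 80]])

```text
clock: 10.37
tcp_pos: [0.5936, 0.1457, 0.3128]
tool_rot: [0.649, 0.76, 0.006, 0.005]
ft_force: [2.5, -0.4, 1.6]
gripper_width: 0.0695
gripper_force: 0.0
```

```bash
python3 - <<'E'
from h import *
for n in('wrist','scene'):
    i,d,p=snap(n);W=world(p,d).reshape(-1,3)
    q=W[(W[:,2]>.18)&(W[:,2]<.215)&(np.hypot(W[:,0]-.5895,W[:,1]-.139)<.03)]
    print(n,len(q),np.median(q[:,2]) if len(q) else 0,q.mean(0) if len(q) else 0)
i0=np.load('scene.npz')['i']
cv2.imwrite('pics/g.png',i)
E
```

```text
wrist 1328 0.1893223335149176 [0.58947871 0.14134288 0.18883854]
scene 316 0.187933864181007 [0.59322676 0.14223275 0.18704125]
```

View pics/g.png

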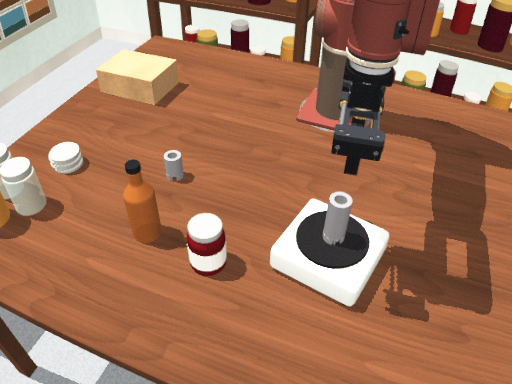

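The scene shows the stem upright on the deck at (338,220), with its top at 0.189 against an expected 0.190. It is fully home and released, and the bystanders are untouched.

```bash
python3 -c "
from h import *
print(workorder.sign_off())"
```

```text
the job is handed in; nothing more can be done
None
```

The tall stem is on the drive shaft, fully down on the deck (top measured at 0.189 m, 0.190 m expected), upright and released. The short stem, jar and bottle were left alone, and the job is handed in; sign-off returned no verdict.

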